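Empty the battery charging bay and bolt it shut

ROBOT

A 6-joint arm with a two-finger parallel gripper is mounted at the origin on the work surface. World frame = base frame: x ahead of the robot, y to its left, z up, the work surface at z = 0. Lengths are in mm, angles in rad, forces in N, time in s.
With the tool pointing down it reaches from about 400 to 925 mm from the base axis. Payload 12.5 kg.
Tool frame: the origin (TCP) lies between the finger pads; the fingertips stand 19 mm ahead of it and the grasp point (between the pads) is the TCP (manip.tip_extent is the distance from the TCP to the fingertips, in mm); z points along the fingers, y is the line along which they close (so a half turn about z gives the same grasp; the last joint's range is limited). The gripper opens to 95 mm and grips with 3 to 60 N. Pads are 20 mm wide; open, the fingers measure 119 mm over their backs; the gripper's body (75 mm by 180 mm) begins 59 mm behind the grasp point.
Start: joints at [1.156, 0.491, 1.559, -0, 1.092, -0.106], TCP at [189.93, 595.459, 233.661] pointing down, gripper open.
Joint ranges: [-3.1, 3.1], [-0.84, 2.19], [0.05, 2.79], [-1.13, 4.28], [0.06, 2.93], [-2.69, 2.69]. Speed limits (rad/s): [2.22, 2.22, 2.79, 3.14, 3.14, 3.14].

INTERFACE

Orientations are given as [roll, pitch, yaw] about the fixed x, y, z axes, in that order (R = Rz(yaw) Ry(pitch) Rx(roll)).
In Python, from cell import manip, sensors, read_camera gives the robot as it stands (manip), with the cameras as plain functions and the readings (sensors).
- The arm moves only by the tool tcp_steps, called after "Emit:" as name(argument=value, ...), one argument or row to a line, values as JSON. Schema: {"type":"object","properties":{"plan":{"type":"array","items":{"type":"array","items":{"type":"array","items":{"type":"number"},"minItems":7,"maxItems":7},"minItems":1,"maxItems":20},"minItems":1,"maxItems":1},"squeeze":{"type":"number"},"only":{"type":"string"},"quiet":{"type":"boolean"},"lines":{"type":"string"}},"required":["plan"],"additionalProperties":false}. plan is a list that holds a single list of rows (three levels of brackets), with 1 to 20 rows, each of 7 numbers: a rotation vector rx, ry, rz in normalised numbers (1 is pi/2 rad), then dx, dy, dz in normalised numbers (1 is 600 mm), then the opening from 0.0 (shut) to 1.0 (fully open); each row is the pose to reach, as a shift and turn from the pose commanded when the call began, along the tool's axes at that moment; what a row does not reach only later rows make up. A row lasts 1/8 s, in which the tool goes at most 62.5 mm and 0.188 rad, less where a joint would pass 70% of its speed; a pose out of reach is approached as far as the arm can. The fingers move at their own pace and stop on an object; squeeze is the grip in N (left out, the last holds). Time passes only in rows, so rows that do not move let the fingers close. The tool returns the time, the measured TCP pose, the force, the opening and the grip force at its end. only (a regular expression) keeps the lines of the reply that match it, lines (a string "A,B") keeps lines A to B, and quiet returns only ok. A shift or turn number past 1, either way, is cut back to 1. Input that does not fit is refused with a message, and nothing moves.
- sensors.get_obs(): the state, without advancing time (a new reading comes with each control period).
- read_camera(name): name is "scene" or "side" or "wrist"; returns a dict with "image" (480x640x3 uint8, blue, green, red), "K" (3x3 intrinsics, pixels), "eye" and "attitude" of the camera in the world; the wrist camera has in their place "hand_eye" (4x4, takes a point from camera to tool coordinates, whose origin is the TCP and whose axes are the flange's). Camera axes: x right, y down, z forward; pixel columns grow to the right and rows downward; lengths in mm; the calibration is good to about 2 mm. A picture is of the moment at which its call begins: read the wrist's pose just before it. There is no depth.
- manip.hand_in(): hands the job in; it is judged then, once.
The state is a dict: "time_s": time; "q": joint angles; "dq": joint speeds; "effort": joint torques, N m; "eef_pos": TCP position; "eef_rot": TCP orientation; "force": force on the tool from outside, world axes, zero at the start; "ft_torque": the same for the moment, N m; "width": opening from 0.0 (shut) to 1.0 (fully open); "grip_force": force on a finger pad.
Only numpy, scipy, OpenCV 4.12 (cv2) and the standard library are available. Lean on these libraries where they do the work, as an engineer would, in place of code of your own. Each camera call takes 0.05 s, during which the arm holds its last target. There are 200 camera calls.

TASK

Draw the charged battery pack out through the front opening of the charging bay and set it down gently, standing upright on its base and flat on the floor of the aluminium tray. Then swing the bay's door shut, slide the barrel bolt all the way across it, and turn the bolt's handle fully down into the keeper notch. Leave the other things on the bench where they are.

Things in the scene. Friction and masses are not known exactly. Their poses are not given: they have to be found in the camera images.
- bay: The charging bay, fixed to the bench; front is -x. Dark steel base plate (mm, bay frame: x -105 to 95, y -145 to 90, top at z 10) with a grey hood in the middle (76 mm wide, x -10 to 90, inside y -30 to 30, roof underside z 62) under a black charger (top z 88). In front, right of the opening, the barrel bolt. Origin: bench level under the middle of the hood's width. z up.
- opening (a point): Centre of the hood's front opening (x -10, y 0, z 36 mm in the bay's frame), 60 mm wide, 52 mm high, looking to -x. A hinge post 14 mm wide stands on its left, at y 39 to 53, to z 76 mm.
- notch (a point): Middle of the keeper notch, at rod height (x -48, y -75, z 46 mm in the bay's frame): 14 mm wide, open at the top, in the keeper rail, an upright steel plate parallel to the rod in front of it, 6 mm thick, y -137 to -54, top z 55 mm. The rod's axis runs along the bay's y at x -32, z 46 mm, in two brackets at y -136 and -54, tops z 56 mm.
- door (a joint): Door angle, rad: 0 shut across the opening; grows as the free edge swings out to the front, then round to the bay's left, to at most 2.4. Upright hinge left of the opening. Grey panel 72 mm wide, 7 thick, z 12 to 82 mm in the bay's frame. Starts well open, stays where left (friction 0.03 N m). Cannot shut while the pack's tab is in the opening or the bolt is across.
- door_hinge (a point): On the hinge axis, at the door's top edge (x -19.5, y 44, z 82 mm in the bay's frame). Its -y axis runs along the panel's mid-plane to the free edge, its -x axis points out of the outer face (to the bay's front when shut). On the outer face, 52 mm from the axis, is a small eye: two lugs 20 mm long at z 36 and 56 mm.
- door_edge (a point): Top corner of the door at its free edge, 74 mm from the hinge axis, in the panel's mid-plane.
- bolt (a joint): How far the bolt has slid, m: 0 drawn back, 0.050 fully across, at its stop. Slides along the bay's +y (to the left seen from the robot). Rod 12 mm thick. Resists with about 2 N, stays where left. Only at the stop does the handle face the keeper notch (1.5 mm play each way).
- handle (a joint): Handle angle about the rod, rad: 0 upright, grows as it tips to the bay's front (-x), 1.57 fully down: level, pointing to -x, in the notch. Elsewhere the keeper rail stops it at about 0.6. Stays where left (0.03 N m). Round steel bar 11 mm thick, its end 70 mm from the rod's axis. Moves with the bolt, at y -125 mm in the bay's frame plus the bolt's travel.
- handle_grip (a point): On the handle's own axis, 52 mm from the rod's axis, where it can be pinched with the fingers closing along the rod. Its z axis points along the handle outwards, its y axis along the rod. The bar can turn between pads that pinch it so, but creeps in them and lags by about 0.25 rad over the turn: press its end down at last.
- pack: The battery pack, loose, black plastic with a grey band, about 0.28 kg: body 80 (x) x 50 (y) x 45 mm (z); from its front (-x) face a pull tab 42 mm long, 16 mm wide, from z 3 to 43 mm, ends at x -82 mm. Origin: centre of the underside of the body. z up when upright. It starts in the bay on the base plate, body under the roof, the tab standing out of the opening.
- pack_tab (a point): Middle of the pull tab: 62 mm in front of the pack's origin, 30 mm above its underside.
- tray: Open aluminium tray, fixed, 170 (x) x 120 (y) x 28 mm, walls and floor 5 mm thick, empty; to the robot's left or right in front of the bay. Origin: centre of the underside.
- can: Bystander: standing spray can, 58 mm across, 165 mm tall. Origin at the centre of its foot.
- grinder: Bystander: compact angle grinder, lying along its x axis, about 225 mm long, 96 mm wide at the disc end, 65 mm high. Origin underneath.
- discs: Bystander: flat stack of cutting discs, 100 mm across, 14 mm high. Origin at the centre of its underside.
- clamp: Bystander: bar clamp with a red handle lying beside the bay, about 230 x 75 x 30 mm. Origin underneath.
- brush: Bystander: brush lying on the other side of the bay, 190 mm long. Origin underneath its middle.

How it is judged:
By the outcome, as a careful person would: the job done as asked, in the order asked, and still so for the second after the job is handed in, with the robot touching nothing.
It also fails if it takes over 72 s, if anything falls off the work surface, if the arm or the gripper's body presses on something with over 40 N, if the wrist force passes 120 N, or if a joint passes its speed limit or range.

## Working session

There is one attempt and no reset: what is moved stays moved. The work goes in short steps, Python scripts to look and compute and a tool call to move; the robot and the scene stay as the last step left them, time stands still between calls to the robot, and variables do not carry over. Pictures are saved under pics/ and viewed, at most 10 in all, crops included, and the job is handed in when it is done.

```bash
ls; mkdir -p pics; python3 - <<'E'
from cell import manip, sensors, read_camera
import cv2,numpy as np
print(sensors.get_obs())
for n in("scene","side"):
    c=read_camera(n);cv2.imwrite(f"pics/{n}0.png",c["image"]);print(n,c["K"],c["eye"],c["attitude"])
    np.savez(f"{n}.npz",K=c["K"],eye=c["eye"],att=c["attitude"])
print(sensors.get_obs()["eef_pos"])
c=read_camera("wrist");print(c["K"],c["hand_eye"]);cv2.imwrite("pics/wrist0.png",c["image"])
E
```

```text
cell.py
pics
{'time_s': 0.0, 'q': array([ 1.15640232e+00,  4.91529924e-01,  1.55944115e+00,  1.03820395e-05,
        1.09164824e+00, -1.05621570e-01]), 'dq': array([-2.95709037e-03, -4.98046175e-04,  2.88047793e-04,  8.92522268e-05,
       -8.51181956e-04,  2.33272316e-04]), 'effort': array([ 9.04128992e-04, -6.12650156e+01, -2.58186346e+01,  6.92886324e-02,
        4.82448132e-02, -1.12094701e-04]), 'eef_pos': array([189.83608558, 595.25525034, 233.08299483]), 'eef_rot': array([-3.14057268e+00, -1.17392730e-04,  2.83281536e+00]), 'force': array([ 0.23646762, -0.08497074, -0.19401304]), 'ft_torque': array([-0.0310143 , -0.00690125, -0.01081746]), 'grip_force': 0.0, 'width': 0.9987319862596568}
scene [[501.53078828   0.         311.88067827]
 [  0.         501.53078828 240.4139067 ]
 [  0.           0.           1.        ]] [1229.14889484  526.1275374   673.19442176] [-2.18706566 -0.01576989  2.2306631 ]
side [[570.89221739   0.         326.90710628]
 [  0.         570.89221739 227.62571582]
 [  0.           0.           1.        ]] [ -69.00456507 -638.87737074  575.66039126] [-2.07621602e+00  1.49066408e-03 -7.77770085e-01]
[189.83651577 595.24559737 233.11934232]
[[359.10187075   0.         323.27047117]
 [  0.         359.10187075 245.23545832]
 [  0.           0.           1.        ]] [[ 5.43595732e-04 -9.59685384e-01 -2.81075913e-01  8.06407189e+01]
 [ 9.99999708e-01  3.70670314e-04  6.68391285e-04  1.64174938e+00]
 [-5.37258849e-04 -2.81076194e-01  9.59685305e-01 -1.51797680e+02]
 [ 0.00000000e+00  0.00000000e+00  0.00000000e+00  1.00000000e+00]]
```

View pics/scene0.png

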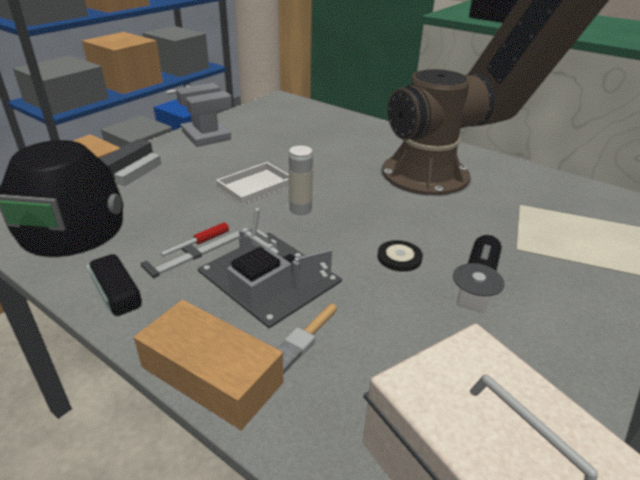

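View pics/side0.png

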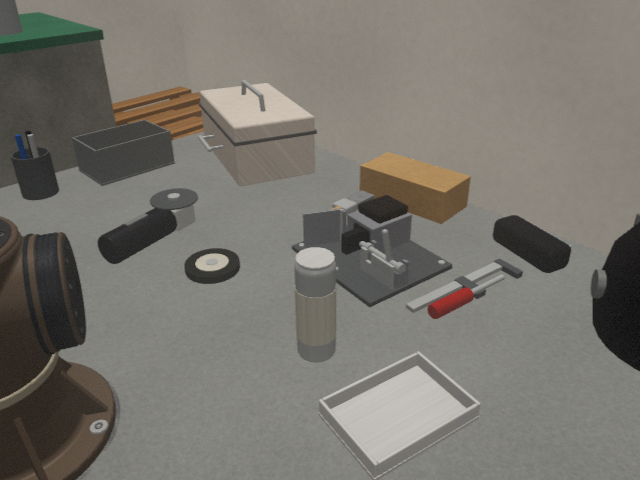

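Scene view: bay at about (268,270), its door open, and tray at (255,182). Side view: plate corners at about (292,248), (375,298) and (451,266), tray corners (320,407), (375,468), (478,407) and (418,356), can foot at (316,350). Next I'll get rough positions.

```bash
cat > h.py <<'E'
import numpy as np
from scipy.spatial.transform import Rotation as R
def rpy(a): return R.from_euler('xyz',a).as_matrix()
def cam(n):
    d=np.load(n+".npz"); return d["K"],d["eye"],rpy(d["att"])
def hit(c,uv,z):
    K,e,Rm=c; d=Rm@np.linalg.solve(K,[uv[0],uv[1],1]); return e+d*(z-e[2])/d[2]
def proj(c,P):
    K,e,Rm=c; p=(np.atleast_2d(P)-e)@Rm@K.T; return p[:,:2]/p[:,2:]
def wcam(obs,c):
    H=np.array(c["hand_eye"]); T=rpy(obs["eef_rot"])
    return c["K"],np.array(obs["eef_pos"])+T@H[:3,3],T@H[:3,:3]
E
python3 - <<'E'
from h import *
s=cam("side");o=cam("scene")
for uv,z in [((292,248),10),((375,298),10),((451,266),10),((320,407),28),((375,468),28),((478,407),28),((418,356),28),((316,350),0),((212,265),14)]: print("side",uv,hit(s,uv,z).round())
for uv,z in [((198,268),10),((272,321),10),((340,281),10),((268,234),10),((217,181),28),((266,165),28),((301,210),0),((400,257),14)]: print("scene",uv,hit(o,uv,z).round())
E
```

```text
side (292, 248) [543.  80.  10.]
side (375, 298) [ 534. -140.   10.]
side (451, 266) [ 707. -172.   10.]
side (320, 407) [ 290. -261.   28.]
side (375, 468) [ 271. -369.   28.]
side (478, 407) [ 432. -401.   28.]
side (418, 356) [ 454. -289.   28.]
side (316, 350) [ 382. -156.    0.]
side (212, 265) [396. 132.  14.]
scene (198, 268) [ 714. -165.   10.]
scene (272, 321) [735.  62.  10.]
scene (340, 281) [560.  94.  10.]
scene (268, 234) [ 527. -135.   10.]
scene (217, 181) [ 446. -387.   28.]
scene (266, 165) [ 294. -350.   28.]
scene (301, 210) [ 384. -152.    0.]
scene (400, 257) [416. 152.  14.]
```

The rows are not in the units I measure in: shifts go in shares of 600 mm and turns go in shares of pi/2 rad. I convert before sending: -577 mm is -0.9617, -461 mm is -0.7683, -0.21 rad is -0.1337.

Emit:
tcp_steps(
  plan=[
    [[0,0,-0.1337,-0.9617,-0.7683,-0.0167,1],[0,0,-0.1337,-0.9617,-0.7683,-0.0167,1],[0,0,-0.1337,-0.9617,-0.7683,-0.0167,1],[0,0,-0.1337,-0.9617,-0.7683,-0.0167,1],[0,0,-0.1337,-0.9617,-0.7683,-0.0167,1],[0,0,-0.1337,-0.9617,-0.7683,-0.0167,1],[0,0,-0.1337,-0.9617,-0.7683,-0.0167,1],[0,0,-0.1337,-0.9617,-0.7683,-0.0167,1],[0,0,-0.1337,-0.9617,-0.7683,-0.0167,1],[0,0,-0.1337,-0.9617,-0.7683,-0.0167,1],[0,0,-0.1337,-0.9617,-0.7683,-0.0167,1],[0,0,-0.1337,-0.9617,-0.7683,-0.0167,1],[0,0,-0.1337,-0.9617,-0.7683,-0.0167,1],[0,0,-0.1337,-0.9617,-0.7683,-0.0167,1],[0,0,-0.1337,-0.9617,-0.7683,-0.0167,1]],
  ],
)

```text
time_s: 2.02
eef_pos: [599.0, -18.1, 243.7]
eef_rot: [3.141, -0.0, 3.044]
force: [0.3, 0.6, -0.5]
width: 1.001
grip_force: 0.0
```

```bash
python3 - <<'E'
from h import *;from cell import manip, sensors, read_camera;import cv2
o=sensors.get_obs();c=read_camera("wrist");K,e,Rm=wcam(o,c);np.savez("w1.npz",K=K,e=e,R=Rm)
print(o["eef_pos"],o["eef_rot"]);cv2.imwrite("pics/w1.png",cv2.resize(c["image"],(800,600),interpolation=cv2.INTER_CUBIC))
E
```

```text
[599.02713259 -18.05537533 243.73278987] [ 3.14141995e+00 -1.79261266e-04  3.04401832e+00]
```

View pics/w1.png

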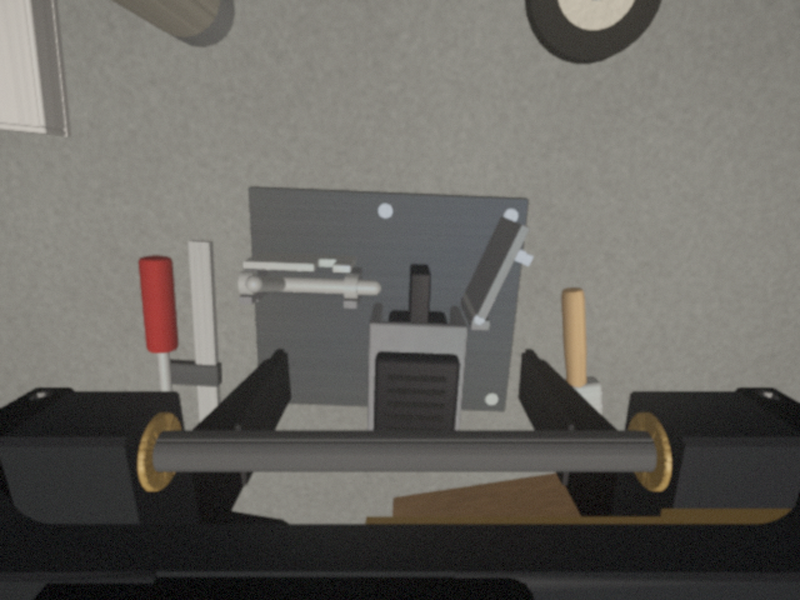

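Wrist view (800 scale): plate corners at (250,187), (527,198) and (503,411). Keeper rail runs along y≈266, the handle tip is at about (255,283), tab end at (420,267), and the door top runs from (474,322) to (519,222). I'll fit the bay pose.

```bash
python3 - <<'E'
from h import *
from scipy.optimize import least_squares
d=np.load("w1.npz");w=(d["K"],d["e"],d["R"]);s=cam("side");o=cam("scene")
B=lambda p,P:np.atleast_2d(P)@R.from_euler('z',p[2]).as_matrix().T+[p[0],p[1],0]
P=np.array([[-105,-145,10],[-105,90,10],[95,90,10]])
uv=np.array([[250,187],[527,198],[503,411]])/1.25
f=lambda p:(proj(w,B(p,P))-uv).ravel()
r=least_squares(f,[640,-12,-.1]);p=r.x;print("wrist",p,r.fun.round(1))
ob=lambda p:np.r_[f(p),(proj(s,B(p,[[-105,90,10],[-105,-145,10],[95,-145,10]]))-[[292,248],[375,298],[451,266]]).ravel(),(proj(o,B(p,[[95,-145,10],[95,90,10],[-105,90,10]]))-[[198,268],[272,321],[340,281]]).ravel()]
r=least_squares(ob,p);print("all",r.x,r.fun.round(1))
np.save("bay.npy",p)
inv=lambda X:(R.from_euler('z',-p[2]).as_matrix()@(X-[p[0],p[1],0])).round(1)
for n,u,z in [("railend",(244,265),55),("rodend",(381,288),46),("handletip",(256,284),116),("tabend",(411,266),53),("tabend",(429,266),53),("doorhinge",(474,322),82),("dooredge",(519,222),82),("hood L",(371,323),66),("hoodR",(466,325),66)]:
  print(n,inv(hit(w,np.array(u)/1.25,z)))
for n,P in [("hinge",[-19.5,44,82]),("rodaxis",[-32,-54,46]),("handle",[-32,-125,116]),("notch",[-48,-75,55])]: print(n,(proj(w,B(p,P))*1.25).round())
for n,u,z in [("tray",(66,135),28)]: print(n,hit(w,np.array(u)/1.25,z))
E
```

```text
wrist [ 6.39664846e+02 -9.63855744e+00 -1.38573850e-01] [-2.4 -0.5  1.6  0.3  0.9  0.8]
all [ 6.40519025e+02 -1.07161097e+01 -1.29451830e-01] [-4.1  1.7 -0.2  0.4  0.8  0.9 -2.4 -3.3 -6.1  4.4  0.3 -3.  -1.4  0.
 -2.4  4.5  2.8 -3.3]
railend [ -47.9 -135.5   55. ]
rodend [-31.8 -30.1  46. ]
handletip [ -48.7 -107.   116. ]
tabend [-52.1  -7.   53. ]
tabend [-52.6   6.9  53. ]
doorhinge [-17.9  40.5  82. ]
dooredge [-91.6  65.3  82. ]
hood L [ -8.6 -36.2  66. ]
hoodR [-10.   37.3  66. ]
hinge [[479. 320.]]
rodaxis [[351. 287.]]
handle [[230. 308.]]
notch [[323. 268.]]
tray [ 464.85992085 -263.40988021   28.        ]
```

Fit is good to 1–2 mm: tab mid at bay (-32,0), door angle about 1.87. The handle needs a closer look.

```bash
python3 - <<'E'
import cv2,numpy as np
from h import *
w=cv2.imread("pics/w1.png")[235:335,225:395];s=cv2.imread("pics/side0.png")[215:295,345:425]
a=cv2.resize(w,(595,350),interpolation=2);b=cv2.resize(s,(480,480),interpolation=2)
im=np.zeros((600,800,3),np.uint8);im[:350,:400]=a[:,:400];im[:480,400:]=b[:,:400]
cv2.imwrite("pics/c1.png",im)
p=np.load("bay.npy");B=lambda P:R.from_euler('z',p[2]).as_matrix()@P+[p[0],p[1],0]
d=np.load("w1.npz");W=(d["K"],d["e"],d["R"])
for t in(0,.3,.6):
  for y in (-125,-118):
    P=B(np.array([-32-70*np.sin(t),y,46+70*np.cos(t)]));print(t,y,proj(W,P)*1.25,proj(cam("side"),P),proj(cam("scene"),P))
E
```

```text
0 -125 [[229.563896   307.83718526]] [[395.11798626 228.85104608]] [[248.01394944 206.98445018]]
0 -118 [[240.38337567 308.26466812]] [[392.25621828 227.21382817]] [[250.08849992 208.26233563]]
0.3 -125 [[229.20007907 275.63701946]] [[385.67110061 234.18869021]] [[255.72563059 204.79546309]]
0.3 -118 [[240.12484569 276.07819293]] [[382.83051413 232.50744061]] [[257.80274449 206.04867909]]
0.6 -125 [[232.45701083 244.31206859]] [[376.74685912 242.46099588]] [[262.6970511  205.32205237]]
0.6 -118 [[243.25202259 244.75720707]] [[373.93674554 240.72652373]] [[264.76933217 206.55864053]]
```

View pics/c1.png

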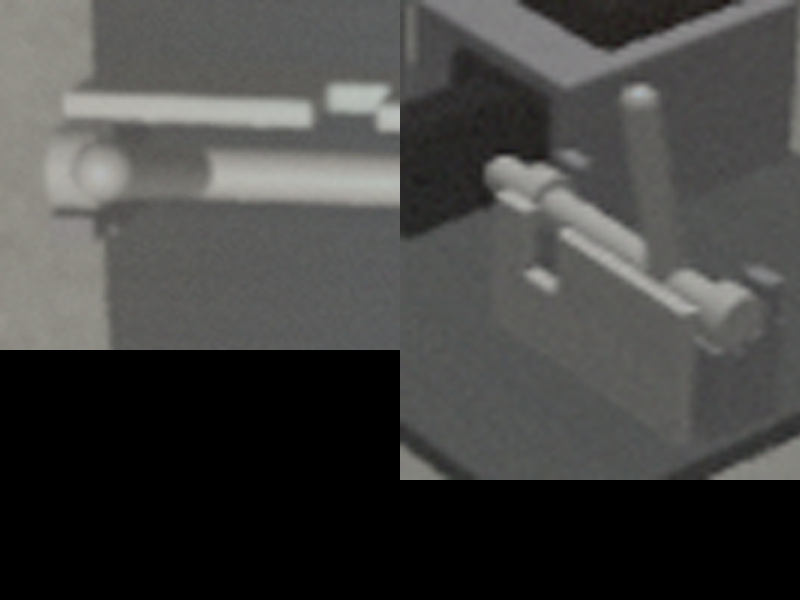

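The handle stands at about y -109 (bolt already ≈16 mm along), tipped ≈0.24. The rod end at y≈-30 could foul the door, so I'll draw it back later. First the pack.

In the tool's units: 100 mm is 0.1667, 13.7 mm is 0.0228, 0.039 rad is 0.0248.

Emit:
tcp_steps(
  plan=[
    [[0,0,0.0248,-0.0128,0.0228,0.0833,0.27],[0,0,0.0248,-0.0128,0.0228,0.1667,0.27],[0,0,0.0248,-0.0128,0.0228,0.1667,0.27],[0,0,0.0248,-0.0128,0.0228,0.1667,0.27],[0,0,0.0248,-0.0128,0.0228,0.1667,0.27],[0,0,0.0248,-0.0128,0.0228,0.1667,0.27]],
  ],
  squeeze=40,
)

```text
time_s: 2.82
eef_pos: [609.0, -6.3, 145.1]
eef_rot: [3.141, 0.002, 3.004]
force: [-1.2, -0.4, 0.5]
width: 0.424
grip_force: 0.0
```

```bash
python3 - <<'E'
from h import *;from cell import manip, sensors, read_camera;import cv2
o=sensors.get_obs();c=read_camera("wrist");cv2.imwrite("pics/w2.png",c["image"]);print(o["width"])
E
```

```text
0.4236358099334189
```

View pics/w2.png

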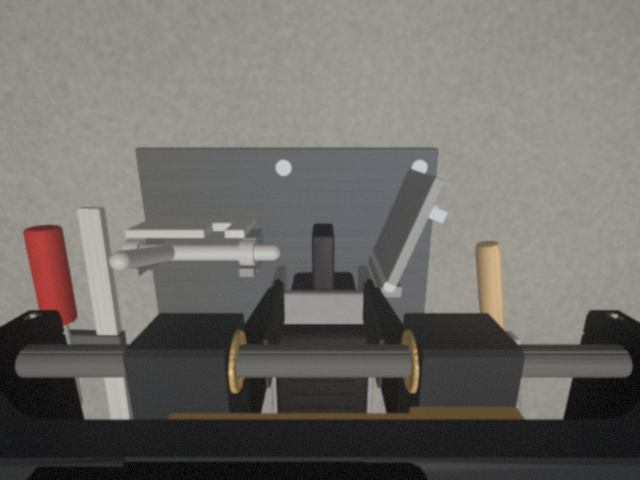

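Wrist view: tab (313–333, 225–290) sits centred between the fingers and the plate edges are level with the image, so yaw is right. Descend and grip.

In the tool's units: 104 mm is 0.1733, 85 mm is 0.1417.

Emit:
tcp_steps(
  plan=[
    [[0,0,0,0,0,0.0667,0.27],[0,0,0,0,0,0.075,0.27],[0,0,0,0,0,0.1,0.27],[0,0,0,0,0,0.1417,0.27],[0,0,0,0,0,0.1733,0.27],[0,0,0,0,0,0.1733,0.27],[0,0,0,0,0,0.1733,0],[0,0,0,0,0,0.1733,0],[0,0,0,0,0,0.1733,0],[0,0,0,0,0,0.1733,0]],
  ],
  squeeze=45,
)

```text
time_s: 4.12
eef_pos: [609.0, -6.2, 40.4]
eef_rot: [3.141, 0.001, 3.004]
force: [-0.7, 0.2, 6.1]
width: 0.167
grip_force: 45.0
```

In the tool's units: 110 mm is 0.1833, 100 mm is 0.1667.

Emit:
tcp_steps(
  plan=[
    [[0,0,0,0.0083,0,-0.0025,0],[0,0,0,0.0333,0,-0.0025,0],[0,0,0,0.0667,0,-0.0025,0],[0,0,0,0.1,0,-0.0025,0],[0,0,0,0.1333,0,-0.0025,0],[0,0,0,0.1667,0,-0.0025,0],[0,0,0,0.1833,0,-0.0025,0],[0,0,0,0.1833,0,-0.0025,0]],
  ],
)

```text
time_s: 5.12
eef_pos: [499.4, 9.0, 41.2]
eef_rot: [3.142, -0.0, 3.004]
force: [0.4, -0.4, -2.2]
width: 0.165
grip_force: 45.0
```

In the tool's units: -280 mm is -0.4667, -130 mm is -0.2167.

Emit:
tcp_steps(
  plan=[
    [[0,0,0,0,0,-0.0333,0],[0,0,0,0,0,-0.1167,0],[0,0,0,0,0,-0.2167,0],[0,0,0,0,0,-0.3167,0],[0,0,0,-0.0033,-0.0667,-0.3817,0],[0,0,0,-0.0067,-0.1667,-0.3817,0],[0,0,0,-0.01,-0.2667,-0.3817,0],[0,0,0,-0.0133,-0.3667,-0.3817,0],[0,0,0,-0.015,-0.4417,-0.3817,0],[0,0,0,-0.016,-0.4667,-0.3817,0],[0,0,0,-0.016,-0.4667,-0.3817,0]],
  ],
)

```text
time_s: 6.5
eef_pos: [470.7, -270.2, 269.9]
eef_rot: [3.141, -0.0, 3.002]
force: [0.3, 0.8, -2.5]
width: 0.167
grip_force: 45.0
```

```bash
python3 - <<'E'
from h import *;from cell import manip, sensors, read_camera;import cv2
o=sensors.get_obs();c=read_camera("wrist");K,e,Rm=wcam(o,c);np.savez("w3.npz",K=K,e=e,R=Rm)
cv2.imwrite("pics/w3.png",c["image"])
E
```

```text
(no output)
```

View pics/w3.png

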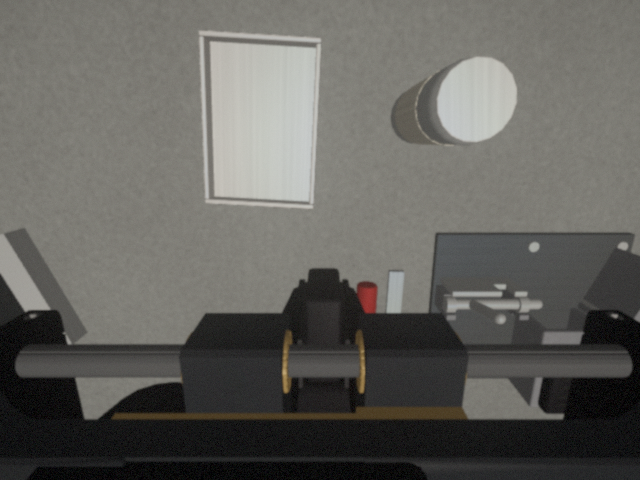

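Wrist view: tray rim corners at (200,32), (321,38), (313,208) and (206,202). Can top at (476,100), well clear of the carried pack.

```bash
python3 - <<'E'
from h import *
d=np.load("w3.npz");w=(d["K"],d["e"],d["R"])
C=np.array([hit(w,u,28) for u in [(200,32),(321,38),(313,208),(206,202)]]);print(C.round(1))
c=C.mean(0);v=C[2]+C[3]-C[0]-C[1];a=np.arctan2(v[1],v[0]);print(c,a,np.linalg.norm(v)/2)
v2=C[1]+C[2]-C[0]-C[3];print(np.arctan2(-v2[0],v2[1]),np.linalg.norm(v2)/2)
E
```

```text
[[ 274.9 -361.8   28. ]
 [ 296.3 -245.9   28. ]
 [ 461.4 -278.2   28. ]
 [ 438.5 -394.1   28. ]]
[ 367.74993594 -320.03591173   28.        ] -0.19410259606240252 167.49491415014262
-0.1889686999036375 117.99676015076022
```

In the tool's units: 222 mm is 0.37, 136 mm is 0.2267, 0.053 rad is 0.0337.

Emit:
tcp_steps(
  plan=[
    [[0,0,0.0337,0.0833,-0.0367,0,0],[0,0,0.0337,0.1667,-0.075,0,0],[0,0,0.0337,0.2167,-0.0967,0.0333,0],[0,0,0.0337,0.2267,-0.1027,0.1,0],[0,0,0.0337,0.2267,-0.1027,0.1833,0],[0,0,0.0337,0.2267,-0.1027,0.2667,0],[0,0,0.0337,0.2267,-0.1027,0.3333,0],[0,0,0.0337,0.2267,-0.1027,0.3633,0],[0,0,0.0337,0.2267,-0.1027,0.37,0],[0,0,0.0337,0.2267,-0.1027,0.37,0],[0,0,0.0337,0.2267,-0.1027,0.37,0]],
  ],
)

```text
time_s: 7.92
eef_pos: [327.9, -312.2, 49.0]
eef_rot: [-3.141, 0.001, 2.951]
force: [-1.1, -0.6, -2.0]
width: 0.163
grip_force: 45.0
```

In the tool's units: 11 mm is 0.0183, 10 mm is 0.0167.

Emit:
tcp_steps(
  plan=[
    [[0,0,0,0,0,0.0067,0],[0,0,0,0,0,0.0117,0],[0,0,0,0,0,0.015,0],[0,0,0,0,0,0.0167,0],[0,0,0,0,0,0.0183,0],[0,0,0,0,0,0.0183,0]],
  ],
)

```text
time_s: 8.68
eef_pos: [327.4, -312.1, 37.0]
eef_rot: [3.141, -0.0, 2.951]
force: [0.3, -0.1, -1.0]
width: 0.166
grip_force: 45.0
```

In the tool's units: 1.3 mm is 0.0022, 0.7 mm is 0.0012.

Emit:
tcp_steps(
  plan=[
    [[0,0,0,0,0,0.0012,0],[0,0,0,0,0,0.0022,0],[0,0,0,0,0,0.0022,0]],
  ],
)

```text
time_s: 9.05
eef_pos: [327.5, -312.1, 35.8]
eef_rot: [3.141, 0.0, 2.951]
force: [-0.9, -0.6, -1.7]
width: 0.166
grip_force: 45.0
```

In the tool's units: 0.8 mm is 0.0013, 0.4 mm is 0.0007.

Emit:
tcp_steps(
  plan=[
    [[0,0,0,0,0,0.0007,0],[0,0,0,0,0,0.0013,0],[0,0,0,0,0,0.0013,0]],
  ],
)

```text
time_s: 9.43
eef_pos: [327.4, -312.1, 35.4]
eef_rot: [-3.141, 0.0, 2.951]
force: [-2.9, 1.8, 6.3]
width: 0.167
grip_force: 45.0
```

Contact (+6 N). Release gently and rise, then look.

In the tool's units: -210 mm is -0.35, -190 mm is -0.3167.

Emit:
tcp_steps(
  plan=[
    [[0,0,0,0,0,0,0.35],[0,0,0,0,0,0,0.35],[0,0,0,0,0,0,0.35],[0,0,0,0,0,-0.0333,0.35],[0,0,0,0,0,-0.1167,0.35],[0,0,0,0,0,-0.2167,0.3],[0,0,0,0,0,-0.3167,0],[0,0,0,-0.0667,0.05,-0.35,0],[0,0,0,-0.1333,0.1,-0.35,0],[0,0,0,-0.1333,0.1,-0.35,0]],
  ],
)

```text
time_s: 10.68
eef_pos: [419.3, -267.1, 245.0]
eef_rot: [3.142, 0.001, 2.954]
force: [-1.2, 0.4, -0.2]
width: 0.008
grip_force: 0.0
```

```bash
python3 - <<'E'
from h import *;from cell import manip, sensors, read_camera;import cv2
o=sensors.get_obs();c=read_camera("wrist");s=read_camera("side")["image"]
a=cv2.resize(s[180:480,280:540],(520,600),interpolation=2);b=cv2.resize(c["image"],(280,210))
im=np.zeros((600,800,3),np.uint8);im[:,:520]=a;im[:210,520:]=b;cv2.imwrite("pics/c2.png",im);print(o["eef_pos"],o["eef_rot"])
E
```

```text
[ 419.25218421 -267.06571058  245.04570539] [3.14159076e+00 7.31442437e-04 2.95399556e+00]
```

View pics/c2.png

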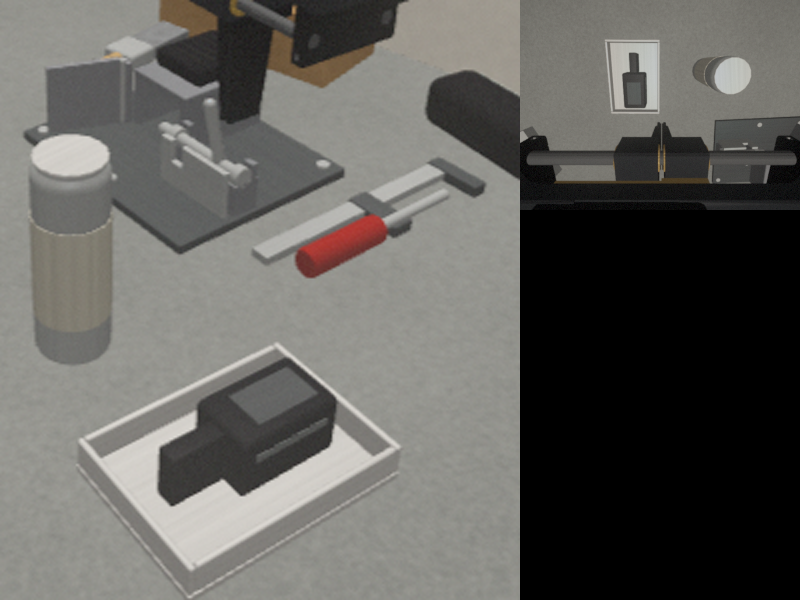

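Pack stands upright and flat in the tray, clear of its walls. The can and clamp haven't moved. Now over the handle, to draw the bolt back.

In the tool's units: 183.5 mm is 0.3058, -129 mm is -0.215, -0.051 rad is -0.0325.

Emit:
tcp_steps(
  plan=[
    [[0,0,-0.0325,-0.0667,0.0917,0,0.35],[0,0,-0.0325,-0.1333,0.1833,0,0.35],[0,0,-0.0325,-0.1917,0.2667,0,0.35],[0,0,-0.0325,-0.215,0.3058,0,0.35],[0,0,-0.0325,-0.215,0.3058,0.0667,0.35],[0,0,-0.0325,-0.215,0.3058,0.1167,0.35],[0,0,-0.0325,-0.215,0.3058,0.1167,0.35],[0,0,-0.0325,-0.215,0.3058,0.1167,0.35]],
  ],
)

```text
time_s: 11.78
eef_pos: [579.0, -113.5, 176.1]
eef_rot: [-3.141, 0.001, 3.001]
force: [-0.4, 0.3, -0.4]
width: 0.349
grip_force: 0.0
```

```bash
python3 - <<'E'
from h import *;from cell import manip, sensors, read_camera;import cv2
o=sensors.get_obs();c=read_camera("wrist");K,e,Rm=wcam(o,c);np.savez("w4.npz",K=K,e=e,R=Rm)
cv2.imwrite("pics/w4.png",cv2.resize(c["image"],(800,600)));print(o["eef_pos"],o["eef_rot"])
E
```

```text
[ 578.95146223 -113.52626755  176.09081377] [-3.14148588e+00  1.00519965e-03  3.00079813e+00]
```

View pics/w4.png

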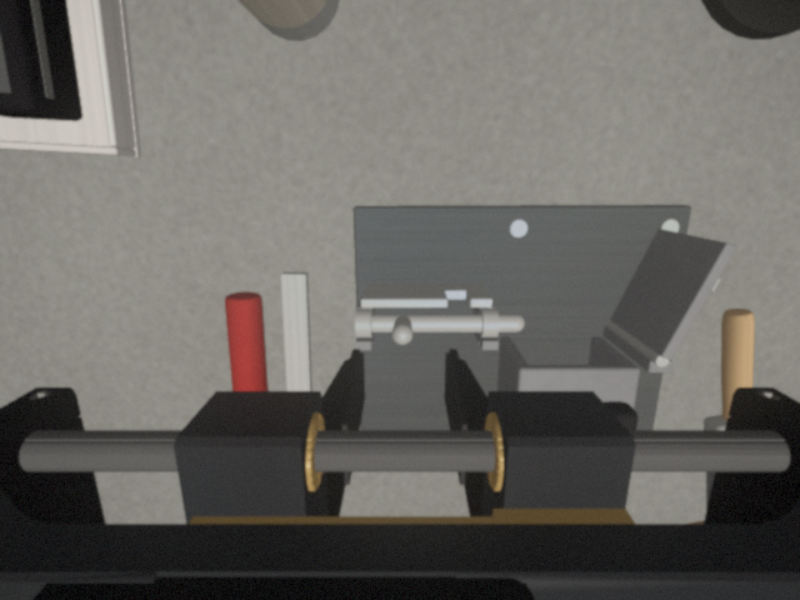

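Wrist view: handle ball at (402,332), rod axis row 324, rod end (524,324), plate front corners (354,207) and (690,206). Fingers straddle the handle.

```bash
python3 - <<'E'
from h import *
from scipy.optimize import least_squares
d1=np.load("w1.npz");w1=(d1["K"],d1["e"],d1["R"]);d=np.load("w4.npz");w=(d["K"],d["e"],d["R"])
B=lambda p,P:np.atleast_2d(P)@R.from_euler('z',p[2]).as_matrix().T+[p[0],p[1],0]
f=lambda p:np.r_[(proj(w1,B(p,[[-105,-145,10],[-105,90,10],[95,90,10]]))-np.array([[250,187],[527,198],[503,411]])/1.25).ravel(),(proj(w,B(p,[[-105,-145,10],[-105,90,10]]))-np.array([[354,207],[690,206]])/1.25).ravel()]
r=least_squares(f,np.load("bay.npy"));p=r.x;print(p,r.fun.round(1));np.save("bay2.npy",p)
H=lambda q:B(p,[-32-65*np.sin(q[1]),q[0],46+65*np.cos(q[1])])
g=lambda q:np.r_[(proj(w,H(q))-np.array([402,332])/1.25)[0],(proj(w1,H(q))-np.array([254,283.6])/1.25)[0]]
s=least_squares(g,[-109,.2]);print("handle y,t",s.x,s.fun.round(1))
inv=lambda X:(R.from_euler('z',-p[2]).as_matrix()@(X-[p[0],p[1],0])).round(1)
print("rodend",inv(hit(w,np.array([524,324])/1.25,46)),"hinge",inv(hit(w,np.array([660,362])/1.25,82)))
print("tcp bay",inv(np.array([579,-113.5,176.1])),"grip",B(p,[-32-52*np.sin(s.x[1]),s.x[0],46+52*np.cos(s.x[1])]))
E
```

```text
[ 6.39772970e+02 -9.63478241e+00 -1.38277458e-01] [-2.4 -0.4  1.6  0.4  0.9  0.9 -1.3 -0.1  1.3  0.1]
handle y,t [-110.45196109    0.24757436] [-0.1  0.6  0.2 -0.8]
rodend [-31.3 -29.9  46. ] hinge [-19.6  42.3  82. ]
tcp bay [ -45.9 -111.3  176.1] grip [[ 580.23289685 -112.86525092   96.41450354]]
```

In the tool's units: 80 mm is 0.1333, 40 mm is 0.0667.

Emit:
tcp_steps(
  plan=[
    [[0,0,0,0,0.0013,0.0667,0.35],[0,0,0,0,0.0013,0.1333,0.35],[0,0,0,0,0.0013,0.1333,0.35],[0,0,0,0,0.0013,0.1333,0],[0,0,0,0,0.0013,0.1333,0],[0,0,0,0,0.0013,0.1333,0],[0,0,0,0,-0.0067,0.1333,0],[0,0,0,0,-0.0133,0.1333,0],[0,0,0,0,-0.02,0.1333,0],[0,0,0,0,-0.02,0.1333,0],[0,0,0,0,-0.02,0.1333,0]],
  ],
  squeeze=20,
)

```text
time_s: 13.2
eef_pos: [577.8, -124.9, 96.4]
eef_rot: [-3.141, 0.002, 3.002]
force: [-0.6, -1.5, 7.0]
width: 0.11
grip_force: 20.0
```

Bolt drawn back, with the handle now at y≈-123. Next I'll release, rise and compute the door push.

In the tool's units: -75 mm is -0.125, -40 mm is -0.0667.

Emit:
tcp_steps(
  plan=[
    [[0,0,0,0,0,0,0.3],[0,0,0,0,0,0,0.3],[0,0,0,0,0,-0.0667,0.3],[0,0,0,0,0,-0.125,0],[0,0,0,0,0,-0.125,0],[0,0,0,0,0,-0.125,0]],
  ],
)

```text
time_s: 13.95
eef_pos: [576.8, -124.4, 169.5]
eef_rot: [3.141, -0.001, 3.002]
force: [-0.5, 0.5, 0.5]
width: 0.045
grip_force: 0.0
```

```bash
python3 - <<'E'
from h import *;from cell import manip, sensors, read_camera
o=sensors.get_obs();T=rpy(o["eef_rot"]);p=np.load("bay2.npy");Rb=R.from_euler('z',p[2]).as_matrix()
print(o["eef_pos"],o["width"])
for t in [2.15,1.9,1.7,1.5,1.3,1.1,.9,.7,.5,.3,.2,.1,.05,0,-.05]:
    s,c=np.sin(t),np.cos(t);h=10*abs(c)+12*s*(t>0)
    b=np.array([-19.5-58*s-(3.5+h)*c,44-58*c+(3.5+h)*s,85]);w=Rb@b+[p[0],p[1],0]
    print(t,b.round(1),(T.T@(w-o["eef_pos"])).round(1))
E
```

```text
[ 576.84155914 -124.40833556  169.46256002] 0.04506418233692149
2.15 [-57.6  91.7  85. ] [ 11.4 214.   84.5]
1.9 [-68.5  79.9  85. ] [ 22.3 202.2  84.5]
1.7 [-74.9  68.   85. ] [ 28.6 190.3  84.5]
1.5 [-78.5  56.   85. ] [ 32.2 178.3  84.5]
1.3 [-80.1  45.6  85. ] [ 33.8 167.9  84.5]
1.1 [-79.7  34.4  85. ] [ 33.4 156.7  84.5]
0.9 [-76.8  22.9  85. ] [ 30.5 145.2  84.5]
0.7 [-71.3  11.8  85. ] [ 24.9 134.1  84.5]
0.5 [-63.1   1.7  85. ] [ 16.7 124.   84.5]
0.3 [-52.5  -6.5  85. ] [  6.1 115.8  84.5]
0.2 [-46.4  -9.7  85. ] [ -0.  112.6  84.5]
0.1 [-39.9 -12.2  85. ] [ -6.5 110.1  84.5]
0.05 [-36.5 -13.2  85. ] [ -9.9 109.1  84.5]
0 [-33. -14.  85.] [-13.4 108.4  84.5]
-0.05 [-30.1 -14.6  85. ] [-16.3 107.8  84.5]
```

In the tool's units: 218 mm is 0.3633, 202 mm is 0.3367.

Emit:
tcp_steps(
  plan=[
    [[0,0,0,0.0083,0.1,0,0],[0,0,0,0.0167,0.2,0,0],[0,0,0,0.0183,0.3,0,0],[0,0,0,0.0183,0.3633,0.0333,0],[0,0,0,0.0183,0.3633,0.1,0],[0,0,0,0.0183,0.3633,0.14,0],[0,0,0,0.0183,0.3633,0.14,0],[0,0,0,0.0367,0.3367,0.14,0],[0,0,0,0.0483,0.3167,0.14,0],[0,0,0,0.0533,0.2967,0.14,0],[0,0,0,0.0567,0.28,0.14,0],[0,0,0,0.055,0.2617,0.14,0],[0,0,0,0.05,0.2417,0.14,0],[0,0,0,0.0417,0.2233,0.14,0],[0,0,0,0.0283,0.2067,0.14,0],[0,0,0,0.02,0.2,0.14,0],[0,0,0,0.01,0.1933,0.14,0],[0,0,0,0,0.1883,0.14,0],[0,0,0,-0.0067,0.185,0.14,0],[0,0,0,-0.0067,0.185,0.14,0]],
  ],
)

```text
time_s: 16.45
eef_pos: [596.9, -15.3, 86.0]
eef_rot: [-3.142, 0.0, 3.002]
force: [0.1, 0.1, 1.0]
width: 0.002
grip_force: 0.0
```

In the tool's units: -9 mm is -0.015, -8 mm is -0.0133.

Emit:
tcp_steps(
  plan=[
    [[0,0,0,-0.005,-0.0017,0,0],[0,0,0,-0.01,-0.0033,0,0],[0,0,0,-0.0133,-0.0033,0,0],[0,0,0,-0.015,-0.0033,0,0]],
  ],
)

```text
time_s: 16.95
eef_pos: [603.9, -18.3, 86.0]
eef_rot: [-3.141, -0.004, 3.002]
force: [-10.9, 0.1, 7.1]
width: 0.005
grip_force: 5.2
```

In the tool's units: -2 mm is -0.0033, -1 mm is -0.0017.

Emit:
tcp_steps(
  plan=[
    [[0,0,0,-0.0017,0,0,0],[0,0,0,-0.0033,0,0,0],[0,0,0,-0.0033,0,0,0]],
  ],
)

```text
time_s: 17.32
eef_pos: [604.1, -18.3, 86.0]
eef_rot: [-3.141, -0.008, 3.002]
force: [-17.5, 0.7, 12.8]
width: 0.006
grip_force: 8.5
```

```bash
python3 - <<'E'
from h import *;from cell import manip, sensors, read_camera;import cv2
s=read_camera("side")["image"];o=sensors.get_obs();c=read_camera("wrist")
im=np.zeros((600,800,3),np.uint8);im[:,:480]=cv2.resize(s[190:315,310:410],(480,600),interpolation=2);im[:240,480:]=cv2.resize(c["image"],(320,240));cv2.imwrite("pics/c3.png",im)
p=np.load("bay2.npy");print(R.from_euler('z',-p[2]).as_matrix()@(o["eef_pos"]-[p[0],p[1],0]))
E
```

```text
[-34.14474233 -13.55490012  85.97203028]
```

View pics/c3.png

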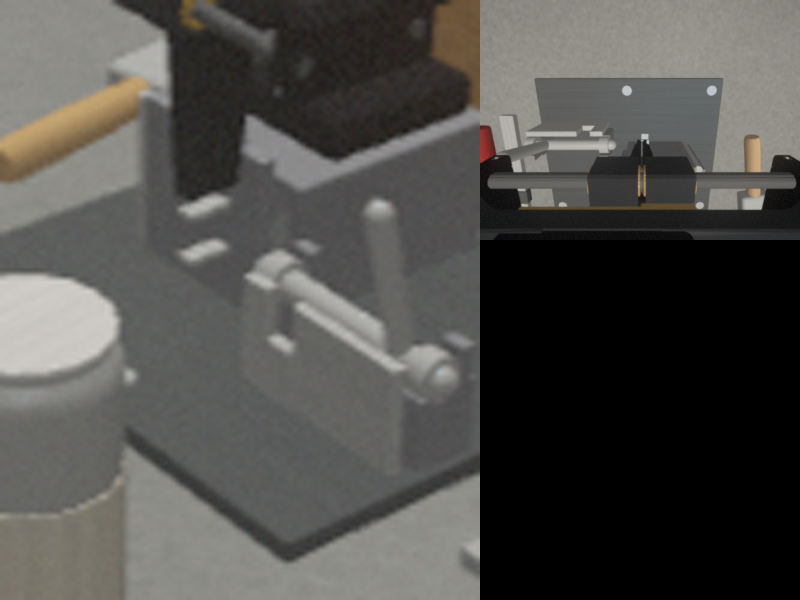

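Door appears flush across the opening, with the eye lugs in view at (205,205) and (205,250). Force builds without motion, so it is shut. Now back to the handle.

In the tool's units: -109.2 mm is -0.182, 14.6 mm is 0.0243.

Emit:
tcp_steps(
  plan=[
    [[0,0,0,0.0233,0,0,0],[0,0,0,0.03,0,-0.0667,0],[0,0,0,0.025,-0.0667,-0.1333,0.35],[0,0,0,0.0243,-0.15,-0.1333,0.35],[0,0,0,0.0243,-0.182,-0.1333,0.35],[0,0,0,0.0243,-0.182,-0.1333,0.35],[0,0,0,0.0243,-0.182,-0.1333,0.35],[0,0,0,0.0243,-0.182,-0.0667,0.35],[0,0,0,0.0243,-0.182,-0.0175,0.35],[0,0,0,0.0243,-0.182,-0.0175,0.35],[0,0,0,0.0243,-0.182,-0.0175,0],[0,0,0,0.0243,-0.182,-0.0175,0],[0,0,0,0.0243,-0.182,-0.0175,0],[0,0,0,0.0243,-0.182,-0.0175,0]],
  ],
  squeeze=25,
)

```text
time_s: 19.18
eef_pos: [577.9, -124.9, 97.5]
eef_rot: [-3.142, 0.002, 3.002]
force: [-0.5, 1.1, 5.9]
width: 0.111
grip_force: 25.0
```

In the tool's units: 45 mm is 0.075, 42 mm is 0.07.

Emit:
tcp_steps(
  plan=[
    [[0,0,0,0,0.0133,0,0],[0,0,0,0,0.0267,0,0],[0,0,0,0,0.04,0,0],[0,0,0,0,0.0533,0,0],[0,0,0,0,0.0633,0,0],[0,0,0,0,0.07,0,0],[0,0,0,0,0.075,0,0],[0,0,0,0,0.075,0,0]],
  ],
)

```text
time_s: 20.18
eef_pos: [584.1, -80.2, 97.4]
eef_rot: [-3.142, 0.001, 3.002]
force: [-1.0, 1.0, 6.5]
width: 0.111
grip_force: 25.0
```

The rows are not in the units I measure in: shifts go in shares of 600 mm and turns go in shares of pi/2 rad. I convert before sending: 2.5 mm is 0.0042, 2 mm is 0.0033.

Emit:
tcp_steps(
  plan=[
    [[0,0,0,0,0.0017,0,0],[0,0,0,0,0.0033,0,0],[0,0,0,0,0.0042,0,0],[0,0,0,0,0.0042,0,0]],
  ],
)

```text
time_s: 20.68
eef_pos: [584.3, -79.2, 97.4]
eef_rot: [-3.14, 0.001, 3.002]
force: [-3.0, -8.6, 6.7]
width: 0.111
grip_force: 25.0
```

In the tool's units: 1.5 mm is 0.0025, 0.7 mm is 0.0012.

Emit:
tcp_steps(
  plan=[
    [[0,0,0,0,0.0012,0,0],[0,0,0,0,0.0025,0,0],[0,0,0,0,0.0025,0,0]],
  ],
)

```text
time_s: 21.05
eef_pos: [584.4, -78.8, 97.5]
eef_rot: [-3.138, 0.001, 3.002]
force: [-5.2, -17.4, 7.0]
width: 0.11
grip_force: 25.0
```

Bolt at its stop (17 N, no more travel). Tip the handle down along its arc.

In the tool's units: 31.3 mm is 0.0522, 26.5 mm is 0.0442.

Emit:
tcp_steps(
  plan=[
    [[0,0,0,0,-0.0033,0,0],[0,0,0,0.0122,-0.0033,0.0045,0],[0,0,0,0.024,-0.0033,0.0105,0],[0,0,0,0.0347,-0.0033,0.0183,0],[0,0,0,0.0442,-0.0033,0.0275,0],[0,0,0,0.0522,-0.0033,0.0382,0],[0,0,0,0.0522,-0.0033,0.0382,0]],
  ],
)

```text
time_s: 21.92
eef_pos: [552.7, -74.8, 74.0]
eef_rot: [-3.141, 0.0, 3.002]
force: [-4.5, -6.9, 4.6]
width: 0.105
grip_force: 25.0
```

In the tool's units: 28.6 mm is 0.0477, 22.2 mm is 0.037.

Emit:
tcp_steps(
  plan=[
    [[0,0,0,0.0063,0,0.0117,0],[0,0,0,0.0108,0,0.024,0],[0,0,0,0.0133,0,0.037,0],[0,0,0,0.014,0,0.0477,0],[0,0,0,0.014,0,0.0477,0]],
  ],
)

```text
time_s: 22.55
eef_pos: [543.9, -73.5, 44.9]
eef_rot: [-3.141, -0.002, 3.002]
force: [-6.6, -8.1, 1.9]
width: 0.107
grip_force: 25.0
```

In the tool's units: -70 mm is -0.1167, -50 mm is -0.0833.

Emit:
tcp_steps(
  plan=[
    [[0,0,0,0,0,0,0.3],[0,0,0,0,0,0,0.3],[0,0,0,0,0,-0.0667,0.3],[0,0,0,0.01,0,-0.1167,0],[0,0,0,0.01,0,-0.1167,0],[0,0,0,0.01,0,-0.1167,0],[0,0,0,0.01,0,-0.1167,0],[0,0,0,0.01,0,-0.0833,0],[0,0,0,0.01,0,-0.0667,0],[0,0,0,0.01,0,-0.0567,0],[0,0,0,0.01,0,-0.05,0],[0,0,0,0.01,0,-0.0467,0],[0,0,0,0.01,0,-0.0467,0]],
  ],
)

```text
time_s: 24.18
eef_pos: [539.0, -71.9, 73.2]
eef_rot: [3.142, 0.0, 3.002]
force: [-0.7, -0.2, 0.9]
width: 0.007
grip_force: 0.0
```

In the tool's units: 2.5 mm is 0.0042, 1.5 mm is 0.0025.

Emit:
tcp_steps(
  plan=[
    [[0,0,0,0,0,0.0025,0],[0,0,0,0,0,0.0042,0],[0,0,0,0,0,0.0042,0],[0,0,0,0,0,0.0042,0]],
  ],
)

```text
time_s: 24.68
eef_pos: [538.9, -71.9, 70.6]
eef_rot: [3.142, 0.0, 3.002]
force: [-0.1, -0.8, 1.8]
width: 0.004
grip_force: 0.9
```

In the tool's units: 1.6 mm is 0.0027, 0.8 mm is 0.0013.

Emit:
tcp_steps(
  plan=[
    [[0,0,0,0,0,0.0013,0],[0,0,0,0,0,0.0027,0],[0,0,0,0,0,0.0027,0],[0,0,0,0,0,0.0027,0]],
  ],
)

```text
time_s: 25.18
eef_pos: [538.9, -71.9, 69.8]
eef_rot: [-3.142, 0.001, 3.002]
force: [-3.8, 0.7, 13.0]
width: 0.003
grip_force: 6.7
```

In the tool's units: -150 mm is -0.25, -120 mm is -0.2.

Emit:
tcp_steps(
  plan=[
    [[0,0,0,0,0,-0.0333,0],[0,0,0,0,0,-0.1167,0],[0,0,0,0.0167,0.0167,-0.2,0],[0,0,0,0.0333,0.0333,-0.25,0],[0,0,0,0.0333,0.0333,-0.25,0],[0,0,0,0.0333,0.0333,-0.25,0]],
  ],
)

```text
time_s: 25.92
eef_pos: [521.7, -49.4, 218.0]
eef_rot: [3.141, -0.001, 3.002]
force: [-0.3, -0.1, -0.8]
width: 0.005
grip_force: 0.0
```

```bash
python3 - <<'E'
from h import *;from cell import manip, sensors, read_camera;import cv2
s=read_camera("side")["image"];o=sensors.get_obs();c=read_camera("wrist")
K,e,Rm=wcam(o,c);np.savez("w5.npz",K=K,e=e,R=Rm)
im=np.zeros((600,800,3),np.uint8);im[:300,:520]=cv2.resize(s[210:310,300:460],(520,300),interpolation=2)
im[300:,:520]=cv2.resize(c["image"][130:320,220:549],(520,300),interpolation=2)
im[:300,520:]=cv2.resize(s[340:480,310:490],(280,300),interpolation=2);im[300:510,520:]=cv2.resize(c["image"],(280,210));cv2.imwrite("pics/c4.png",im)
p=np.load("bay2.npy");B=lambda P:R.from_euler('z',p[2]).as_matrix()@np.array(P)+[p[0],p[1],0]
for P in [[-102,-75,51],[-23,-30,82],[-23,44,82],[-32,20,46]]:
  u=proj((K,e,Rm),B(P))[0];print(P,(u-[220,130])*[520/329,300/190]+[0,300])
E
```

```text
[-102, -75, 51] [126.67108278 476.84126099]
[-23, -30, 82] [205.00021172 624.86147553]
[-23, 44, 82] [334.91583798 624.69167862]
[-32, 20, 46] [281.04577176 582.02316032]
```

View pics/c4.png

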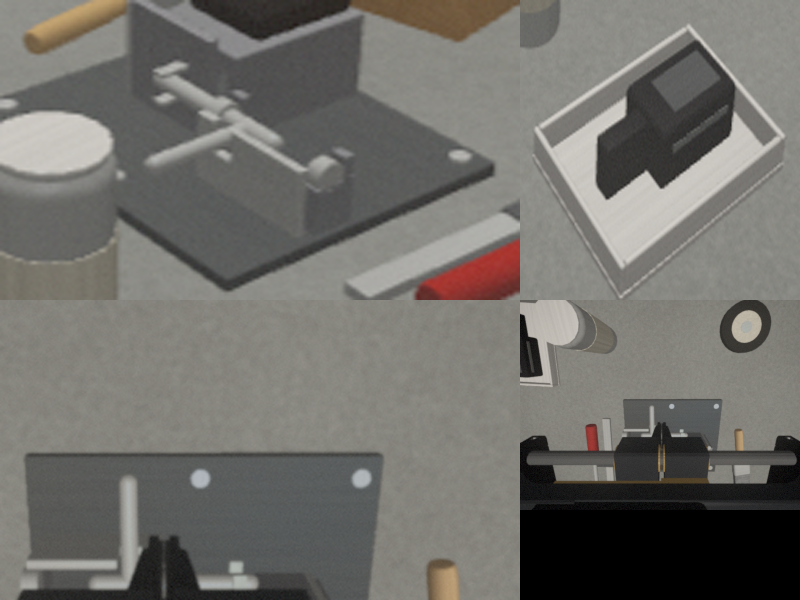

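The handle lies level in the notch, with its tip at (128,477) against a predicted (127,477). The rod passes through the eye, the door is shut, the pack stands upright in the tray and nothing else has moved. Handing in.

```bash
python3 -c "
from cell import manip, sensors, read_camera
print(manip.hand_in())"
```

```text
the job is handed in; nothing more can be done
None
```

The pack is standing upright on the tray floor, the bay door is shut with the bolt fully across and its handle down in the keeper notch, and the job was handed in at about 26 s; I drew the bolt back about 12 mm first so the door could close.

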